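# Tea stall: fetch two tins from behind the canisters

## Task

First move the tall steel canister and the square wooden caddy from the front of the pale display stand onto the wooden side board, and leave them standing there while you fetch the two low tins from behind them and stand one in the middle of each half of the light cardboard carton on the scale (either way round), so that the carton is evenly loaded and neither slides nor tips. Then put the canister and the caddy back upright, each on the cork disc where it stood at the start, and do not disturb the bowl or the tumbler.

Things in the scene. Friction and masses are not known exactly. Their poses are not given: they have to be found in the camera images.
- tallcan_mid (a point): centre (half-way up) of the tall round steel tea canister, 58 mm across and 150 mm high (plus a 4 mm knob), about 0.4 kg, loose; z up its axis. Starts upright on one of the two cork discs at the robot's side of the stand, directly in front of a tin (gap about 10 mm), and must come back to that disc
- caddy_mid (a point): centre (half-way up) of the square tea caddy of dark wood, 60 x 60 mm and 130 mm high, about 0.4 kg, loose; x and y square to its sides, z up. Starts upright on the other cork disc, sides parallel to the stand, and must come back to that disc
- roundtin_mid (a point): centre (half-way up) of the low round aluminium tin, 56 mm across and 60 mm high, about 0.13 kg, loose; starts upright on the far side of the stand behind one of the two canisters
- squaretin_mid (a point): centre (half-way up) of the low square dark steel tin, 54 x 54 mm and 60 mm high, about 0.13 kg, loose; x and y square to its sides, parallel to the stand at the start; starts upright on the far side of the stand behind the other canister
- stand: pale wooden display stand, fixed; origin at table height, x points away from the robot. Board 190 (x) x 220 (y) mm with its top 18 mm above the table; a 34 mm high rail along its far edge, its near face at x = +97 mm. Cork discs 84 mm across at (-34, +55) and (-34, -55) mm carry the canisters; the tins stand near (+34, +55) and (+34, -55) mm. Which of each pair is where varies
- board: empty wooden side board lying on the table, fixed; origin at table height under its middle, 270 (x) x 140 (y) mm, top 8 mm above the table. It is to the left or to the right of the stand
- carton: light open cardboard carton (60 g, loose, slides and tips easily) standing on the 120 mm round pan of a low white scale (170 x 140 mm, fixed), its underside 45 mm above the table; origin at the middle of its underside, x along its length. Outside 158 (x) x 98 (y) mm, 22 mm high, walls and floor 4 mm thick, no divider; the middles of its halves are at x = +38 and -38 mm. It is on the other side of the stand from the board
- bowl: bystander: white ceramic tea bowl, 90 mm across, 50 mm high; origin under its middle
- tumbler: bystander: open steel tumbler, 72 mm across, 85 mm high; origin under its middle

How it is judged (in metres and radians):
On the way, in this order (a step that is already met when the one before it is completed fails the run):
1. the canister and the caddy both stand on the side board, the tins not yet moved (x of tallcan_mid in the frame of board between -0.13 and 0.13 m and y of tallcan_mid in the frame of board between -0.065 and 0.065 m and height (world z) of tallcan_mid between 0.075 and 0.091 m and angle between each of tallcan_mid, caddy_mid's own z axis and vertical below 0.1 rad and x of caddy_mid in the frame of board between -0.13 and 0.13 m and y of caddy_mid in the frame of board between -0.065 and 0.065 m and height (world z) of caddy_mid between 0.065 and 0.081 m and distance of each of roundtin_mid, squaretin_mid from where it was at the start of the episode below 0.02 m), for 0.2 s.
2. one tin stands in each half of the carton while the canister and the caddy stand on the board (((x of roundtin_mid in the frame of carton between 0.024 and 0.052 m and y of roundtin_mid in the frame of carton between -0.018 and 0.018 m and z of roundtin_mid in the frame of carton between 0.026 and 0.042 m and angle between each of roundtin_mid, squaretin_mid's own z axis and vertical below 0.1 rad and x of squaretin_mid in the frame of carton between -0.052 and -0.024 m and y of squaretin_mid in the frame of carton between -0.018 and 0.018 m and z of squaretin_mid in the frame of carton between 0.026 and 0.042 m) or (x of roundtin_mid in the frame of carton between -0.052 and -0.024 m and y of roundtin_mid in the frame of carton between -0.018 and 0.018 m and z of roundtin_mid in the frame of carton between 0.026 and 0.042 m and angle between each of roundtin_mid, squaretin_mid's own z axis and vertical below 0.1 rad and x of squaretin_mid in the frame of carton between 0.024 and 0.052 m and y of squaretin_mid in the frame of carton between -0.018 and 0.018 m and z of squaretin_mid in the frame of carton between 0.026 and 0.042 m)) and distance of carton from where it was at the start of the episode below 0.02 m and angle between carton's own z axis and vertical below 0.06 rad and x of tallcan_mid in the frame of board between -0.13 and 0.13 m and y of tallcan_mid in the frame of board between -0.065 and 0.065 m and height (world z) of tallcan_mid between 0.075 and 0.091 m and angle between each of tallcan_mid, caddy_mid's own z axis and vertical below 0.1 rad and x of caddy_mid in the frame of board between -0.13 and 0.13 m and y of caddy_mid in the frame of board between -0.065 and 0.065 m and height (world z) of caddy_mid between 0.065 and 0.081 m), for 0.2 s.
At the end, for the whole second after the job is handed in: Canister and caddy upright, within 15 mm of where each stood at the start; tins upright on the carton floor, one per half, centres 24-52 mm from its middle lengthwise and within 18 mm across; carton level (0.06 rad), within 20 mm of its start; all released and at rest (((x of roundtin_mid in the frame of carton between 0.024 and 0.052 m and y of roundtin_mid in the frame of carton between -0.018 and 0.018 m and z of roundtin_mid in the frame of carton between 0.026 and 0.042 m and angle between each of roundtin_mid, squaretin_mid's own z axis and vertical below 0.1 rad and x of squaretin_mid in the frame of carton between -0.052 and -0.024 m and y of squaretin_mid in the frame of carton between -0.018 and 0.018 m and z of squaretin_mid in the frame of carton between 0.026 and 0.042 m) or (x of roundtin_mid in the frame of carton between -0.052 and -0.024 m and y of roundtin_mid in the frame of carton between -0.018 and 0.018 m and z of roundtin_mid in the frame of carton between 0.026 and 0.042 m and angle between each of roundtin_mid, squaretin_mid's own z axis and vertical below 0.1 rad and x of squaretin_mid in the frame of carton between 0.024 and 0.052 m and y of squaretin_mid in the frame of carton between -0.018 and 0.018 m and z of squaretin_mid in the frame of carton between 0.026 and 0.042 m)) and distance of carton from where it was at the start of the episode below 0.02 m and angle between carton's own z axis and vertical below 0.06 rad and distance of each of tallcan_mid, caddy_mid from where it was at the start of the episode below 0.015 m and angle between each of tallcan_mid, caddy_mid's own z axis and vertical below 0.1 rad and linear speed of carton below 0.02 m/s); the robot touches nothing.
It fails at once if the bowl is disturbed (moved over 30 mm) (distance of bowl from where it was at the start of the episode above 0.03 m).
It fails at once if the tumbler is disturbed (moved over 30 mm) (distance of tumbler from where it was at the start of the episode above 0.03 m).
It fails at once if a canister, the caddy or a tin is tipped over (angle between any of tallcan_mid, caddy_mid, roundtin_mid, squaretin_mid's own z axis and vertical above 0.6 rad).
It fails at once if the carton is tipped (angle between carton's own z axis and vertical above 0.3 rad).
It also fails if it takes over 131 s, if anything falls off the work surface, if the arm or the gripper's body presses on something with over 40 N, if the wrist force passes 120 N, or if a joint passes its speed limit or range.

## Robot

A 6-joint arm with a two-finger parallel gripper is mounted at the origin on the work surface. World frame = base frame: x ahead of the robot, y to its left, z up, the work surface at z = 0. Lengths are in m, angles in degrees, forces in N, time in s.
With the tool pointing down it reaches from about 0.4 to 0.825 m from the base axis. Payload 7 kg.
Tool frame: the origin (TCP) lies at the very end of the fingers, on their centre line; the grasp point (between the pads) lies 19 mm behind it (r.hold_point_z is the distance from the TCP to the grasp point, in m); x points along the fingers, y is the direction in which the jaws open and shut, and the axes are right-handed (so a half turn about x gives the same grasp; the last joint's range is limited). The gripper opens to 88 mm and grips with 3 to 60 N. Pads are 19 mm wide; open, the fingers measure 130 mm over their backs; the gripper's body (78 mm by 193 mm) begins 47 mm behind the grasp point.
Start: joints at [87.611, 20.546, 0.682, 0, -70.136, -16.507], TCP at [0.219, 0.639, 0.227] pointing down, gripper open.
Joint ranges: [-176.03, 176.03], [-82.01, 121.73], [-58.28, 71.71], [-173.87, 95.51], [-174.79, -0.11], [-173.66, 173.66]. Speed limits (degrees/s): [136.94, 136.94, 172.46, 180, 180, 180].

## Interface

Orientations are given as [roll, pitch, yaw] about the fixed x, y, z axes, in that order (R = Rz(yaw) Ry(pitch) Rx(roll)).
In Python, from plant import r gives the robot as it stands. The module is installed in compiled form; this text tells all that it offers.
- The arm moves only by the shell command python3 -m creep 'ROWS' [FORCE]. ROWS is JSON, a list of rows, each a list of 7 numbers: the turn, a rotation vector about the tool's x, y, z in rad, then the shift along the tool's x, y, z in cm, then the opening in per cent of the stroke, from 0 (shut) to 100 (fully open). In form: [[rx, ry, rz, x, y, z, fingers], ...]. A call has 1 to 8 rows; each row shifts and turns the commanded pose from where the row before left it, along the tool's axes as they then stand; what a row does not reach is not made up. A row lasts 1/10 s, in which the tool goes at most 50 mm and 8.59 degrees, less where a joint would pass 70% of its speed; a pose out of reach is approached as far as the arm can. A call is refused whole if a number of a shift passes 5 or a number of a turn 0.15, either way. A call with a gripper value outside its range is refused whole. The fingers move at their own pace and stop on an object; FORCE is the grip in N (left out, the last holds). Time passes only in rows, so rows that do not move let the fingers close. It gives the time, the measured TCP pose, the force and the opening at its end, in the units of the state.
- r.get_state(): the state, without advancing time (a new reading comes with each control period).
- r.capture(name): name is "side" or "top" or "wrist"; returns (picture, depth): 480x640x3 uint8, blue, green, red; 480x640 float32, m along the optical axis (not along the pixel's ray), 0 where there is no reading.
- r.camera_info(name): a dict with "fovy" (degrees; the focal length in pixels is half the picture's height over the tangent of half this angle, whatever the lens; pixels are square), "cx", "cy" (the principal point, pixels), "camera_from_world" (4x4, takes a point from world to camera coordinates). Camera axes: x right, y down, z forward; pixel columns grow to the right and rows downward; lengths in m; the calibration is good to about 2 mm. A picture is of the moment at which its call begins: read the wrist's pose just before it. camera_info takes no time and is no camera call; for the wrist camera it gives the pose at the moment of the call.
- r.close_job(): hands the job in, once; it reports no verdict.
Trained networks look in the newest picture that a camera, given by its name, has taken for a name from the list of things; names that differ only in an ending like _2 or _b are one class to them, and where a whole thing is asked for, a point or a joint stands for the part that bears it (a point fixed in the world has none). Each returns a list of dicts, best first, with "score" (0 to 1); they miss things now and then, are a little off and sometimes report something else, mostly with a low value. They report only what shows in the picture. A call takes as long as a camera call.
- r.look_for(query, camera): "rect" ([left, top, right, bottom] in pixels, round what is visible of it).
- r.masks_of(query, camera): "pixels" (480x640 bool, what is visible of it) and "rect" ([left, top, right, bottom] in pixels, round what is visible of it).
The state is a dict: "time_s": time; "joints": joint angles; "qd": joint speeds; "joint_torque": joint torques, N m; "tcp_pos": TCP position; "eef_rot": TCP orientation; "contact_force": force on the tool from outside, world axes, zero at the start; "moment": the same for the moment, N m; "gripper_width": finger opening in m.
Only numpy, scipy, OpenCV 4.12 (cv2) and the standard library are available. Lean on these libraries where they do the work, as an engineer would, in place of code of your own. Each camera call takes 0.05 s, during which the arm holds its last target. There are 200 camera calls.

## Working session

There is one attempt and no reset: what is moved stays moved. The work goes in short steps, Python scripts to look and compute and a shell command to move; the robot and the scene stay as the last step left them, time stands still between calls to the robot, and variables do not carry over. Pictures are saved under pics/ and viewed, about 12 in all and at most 16, crops included, and the job is handed in when it is done.

```bash
mkdir -p pics; ls
python3 - <<'E'
from plant import r
import cv2
s=r.get_state(); print(s)
for n in("top","side","wrist"):
    p,d=r.capture(n); cv2.imwrite(f"pics/a_{n}.png",p); i=r.camera_info(n); print(n,i)
    import numpy as np; np.save(f"d_{n}.npy",d)
E
```

```text
pics
{'time_s': 0.0, 'joints': array([ 8.76102628e+01,  2.05914537e+01,  6.31778401e-01, -1.85404434e-02,
       -7.01364398e+01, -1.65066634e+01]), 'qd': array([-0.0116027 ,  0.02843997,  0.12184234,  0.04853875, -0.00911939,
        0.03005971]), 'joint_torque': array([-3.78606856e-04, -5.82720709e+01,  2.93044299e+01,  6.99749932e+00,
        6.73436109e-03, -1.67593330e-04]), 'tcp_pos': array([0.21848271, 0.63812653, 0.2256123 ]), 'eef_rot': array([  96.23001288,   89.90231691, -102.67270203]), 'contact_force': array([-0.05500054,  0.65708921,  0.41128744]), 'moment': array([-0.00265394,  0.01533962, -0.02590476]), 'gripper_width': 0.08757921286478738}
top {'fovy': 46.26718438722612, 'cx': 319.96737522876003, 'cy': 236.50723299064913, 'camera_from_world': array([[ 0.00323888, -0.99999163,  0.00249999, -0.01381177],
       [-0.99798261, -0.00339087, -0.06339727,  0.56121226],
       [ 0.06340521, -0.00228961, -0.99798524,  1.26242639],
       [ 0.        ,  0.        ,  0.        ,  1.        ]])}
side {'fovy': 54.05972247613235, 'cx': 313.97395494513967, 'cy': 245.7498854974032, 'camera_from_world': array([[ 0.77437882, -0.63229978, -0.02311758, -0.4468428 ],
       [-0.32320163, -0.36388695, -0.8735714 ,  0.25986143],
       [ 0.54394682,  0.68394683, -0.48614667,  0.70370126],
       [ 0.        ,  0.        ,  0.        ,  1.        ]])}
wrist {'fovy': 68.15572813856028, 'cx': 318.64434590765046, 'cy': 240.73998249876314, 'camera_from_world': array([[-3.24127287e-01, -9.46013447e-01, -2.43637133e-04,
         6.74912765e-01],
       [-9.02199314e-01,  3.09038006e-01,  3.00885208e-01,
        -3.80226970e-02],
       [-2.84566160e-01,  9.77449156e-02, -9.53660334e-01,
         3.90199348e-01],
       [ 0.00000000e+00,  0.00000000e+00,  0.00000000e+00,
         1.00000000e+00]])}
```

View pics/a_top.png

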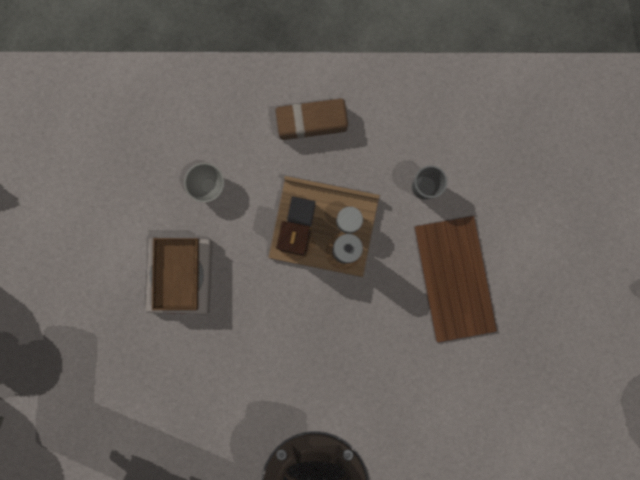

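View pics/a_side.png

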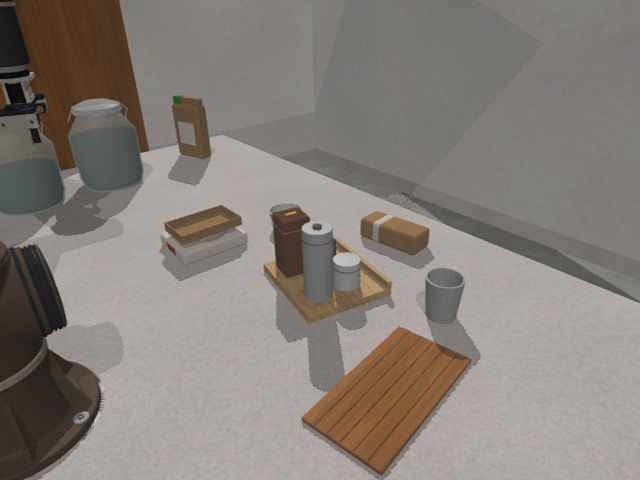

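The top view shows the stand at (325,228): the caddy (293,238) is in front of the dark square tin (302,210), and the canister (348,248) is in front of the round tin (350,219). The board is on the right at (456,280) and the carton on the left at (177,275). The bowl is at (204,181) and the tumbler at (430,182). Next I measure these.

```bash
cat > h.py <<'E'
from plant import r
import numpy as np, cv2
def cloud(d,i,m=None):
    f=240/np.tan(np.radians(i["fovy"]/2)); v,u=np.nonzero((d>0) if m is None else (m&(d>0)))
    z=d[v,u]; c=np.c_[(u-i["cx"])/f*z,(v-i["cy"])/f*z,z]
    T=np.linalg.inv(i["camera_from_world"]); return c@T[:3,:3].T+T[:3,3]
def rect(P):
    (c,s,a)=cv2.minAreaRect((P[:,:2]*1000).astype(np.float32)); return np.round(c,1),np.round(s,1),round(a,1)
E
python3 - <<'E'
from h import *
p,d=r.capture("top"); i=r.camera_info("top")
ztop=dict(tallcan_mid=.168,caddy_mid=.148,roundtin_mid=.078,squaretin_mid=.078,stand=.018,board=.008,carton=.067,bowl=.05,tumbler=.085)
for n,h in ztop.items():
    R=r.masks_of(n,"top")
    for q in R[:2]:
        P=cloud(d,i,q["pixels"]); 
        if len(P)<10: continue
        T=P[abs(P[:,2]-h)<.008]
        print(n,round(q["score"],2),np.round(q["rect"]),"z5/50/95",np.round(np.percentile(P[:,2],[5,50,95])*1000),len(T),rect(T) if len(T)>5 else "", T.mean(0)[:2].round(4) if len(T) else "")
E
```

```text
tallcan_mid 0.55 [333. 236. 365. 266.] z5/50/95 [116. 168. 173.] 623 (array([529.4, -65.5]), array([55.4, 54.4]), 45.4) [ 0.5291 -0.0663]
caddy_mid 0.65 [276. 220. 310. 255.] z5/50/95 [110. 148. 152.] 835 (array([551.1,  45.2]), array([60., 60.]), 78.3) [0.5506 0.0449]
roundtin_mid 0.87 [334. 206. 361. 233.] z5/50/95 [68. 78. 82.] 476 (array([595.8, -73.8]), array([52.8, 50.3]), 0.1) [ 0.5953 -0.0742]
squaretin_mid 0.6 [289. 197. 315. 227.] z5/50/95 [57. 78. 82.] 605 (array([615. ,  31.4]), array([54.2, 53.5]), 78.7) [0.6146 0.031 ]
stand 0.72 [269. 179. 375. 274.] z5/50/95 [14. 19. 34.] 4696 (array([582.9, -18.6]), array([220.3, 186.7]), 78.7) [ 0.5833 -0.0241]
board 0.93 [416. 219. 494. 345.] z5/50/95 [ 4.  9. 13.] 7254 (array([ 466.9, -320.8]), array([273. , 144.5]), 10.2) [ 0.4665 -0.3199]
carton 0.77 [150. 234. 197. 312.] z5/50/95 [45. 50. 67.] 478 (array([476.5, 306.8]), array([155. ,  99.5]), 0.1) [0.4718 0.3057]
carton 0.47 [414. 168. 449. 202.] z5/50/95 [ 3. 40. 87.] 116 (array([ 677.7, -250.2]), array([61.5, 65.8]), 34.3) [ 0.6857 -0.2602]
bowl 0.82 [184. 164. 222. 200.] z5/50/95 [ 3. 23. 52.] 301 (array([681. , 249.3]), array([87.9, 86.8]), 43.6) [0.685  0.2542]
tumbler 0.68 [413. 167. 446. 200.] z5/50/95 [ 2. 39. 87.] 225 (array([ 677.6, -250.6]), array([69.1, 69.8]), 45.1) [ 0.6791 -0.2531]
```

```bash
cat > go.py <<'E'
# go.py x y z yaw(deg of tool y): prints tool-axis turn about x (rad) and shift (cm) from current pose
import sys
from h import *
from scipy.spatial.transform import Rotation as Ro
s=r.get_state(); R=Ro.from_euler("xyz",s["eef_rot"],degrees=True); M=R.as_matrix(); t=[float(a) for a in sys.argv[1:5]]
y=np.radians(t[3]); x=np.array([0,0,-1.]); Y=np.array([np.cos(y),np.sin(y),0]); D=np.c_[x,Y,np.cross(x,Y)]
dp=np.array(t[:3])-s["tcp_pos"]
print("t",round(s["time_s"],2),"tcp",s["tcp_pos"].round(4),"yaw y",round(np.degrees(np.arctan2(M[1,1],M[0,1])),2),"w",round(s["gripper_width"],4),"F",s["contact_force"].round(1),"q",s["joints"].round(0))
print("turn",(R.inv()*Ro.from_matrix(D)).as_rotvec().round(4),"shift now-axes cm",(M.T@dp*100).round(2),"in target axes",(D.T@dp*100).round(2))
E
python3 go.py .5294 -.0655 .26 78.7; python3 go.py .5294 -.0655 .26 -101.3
```

```text
t 0.65 tcp [0.2186 0.6386 0.2266] yaw y -108.9 w 0.0879 F [ 0.8 -0.5 -0.9] q [ 88.  21.   1.  -0. -70. -17.]
turn [ 3.009e+00  0.000e+00 -1.000e-04] shift now-axes cm [ -3.35  56.55 -52.21] in target axes [ -3.34 -62.95  44.27]
t 0.65 tcp [0.2186 0.6386 0.2266] yaw y -108.9 w 0.0879 F [ 0.8 -0.5 -0.9] q [ 88.  21.   1.  -0. -70. -17.]
turn [-0.1326  0.      0.    ] shift now-axes cm [ -3.35  56.55 -52.21] in target axes [ -3.34  62.95 -44.27]
```

```bash
python3 -m creep '[[-0.1326,0,0,0,0,0,100],[0,0,0,-0.4,3.1,-2.2,100],[0,0,0,-0.4,3.1,-2.2,100],[0,0,0,-0.4,3.1,-2.2,100],[0,0,0,-0.4,3.1,-2.2,100],[0,0,0,-0.4,3.1,-2.2,100],[0,0,0,-0.4,3.1,-2.2,100],[0,0,0,-0.4,3.1,-2.2,100]]' 40
python3 -m creep '[[0,0,0,0,3.1,-2.2,100],[0,0,0,0,3.1,-2.2,100],[0,0,0,0,3.1,-2.2,100],[0,0,0,0,3.1,-2.2,100],[0,0,0,0,3.1,-2.2,100],[0,0,0,0,3.1,-2.2,100],[0,0,0,0,3.1,-2.2,100],[0,0,0,0,3.1,-2.2,100]]'
python3 -m creep '[[0,0,0,0,3.1,-2.2,100],[0,0,0,0,3.1,-2.2,100],[0,0,0,0,3.1,-2.2,100],[0,0,0,0,3.1,-2.2,100],[0,0,0,0,0,0,100],[0,0,0,0,0,0,100]]'
python3 go.py .5294 -.0655 .26 -101.3
```

```text
time_s: 1.45
tcp_pos: [0.3275, 0.3942, 0.255]
eef_rot: [-98.7, 90.0, 70.0]
contact_force: [0.9, 0.9, 0.5]
gripper_width: 0.0878
time_s: 2.25
tcp_pos: [0.4515, 0.1165, 0.255]
eef_rot: [-131.8, 89.9, 36.9]
contact_force: [0.5, 0.5, -0.9]
gripper_width: 0.088
time_s: 2.85
tcp_pos: [0.5131, -0.0218, 0.2543]
eef_rot: [12.9, 90.0, -178.5]
contact_force: [-0.6, -0.0, 0.1]
gripper_width: 0.0875
t 2.85 tcp [ 0.5131 -0.0218  0.2543] yaw y -101.44 w 0.0875 F [-0.6 -0.   0.1] q [ 19.   4. -17.  -0. -69.  59.]
turn [-0.0024  0.0004 -0.0001] shift now-axes cm [-0.57  3.96 -2.47] in target axes [-0.57  3.97 -2.46]
```

```bash
python3 -m creep '[[0,0,0,-0.3,2,-1.2,100],[0,0,0,-0.3,2,-1.2,100],[0,0,0,0,0,0,100],[0,0,0,0,0,0,100]]'
python3 go.py .5294 -.0655 .26 -101.3
python3 - <<'E'
from h import *
i=r.camera_info("wrist"); p,d=r.capture("wrist"); cv2.imwrite("pics/b.png",p)
P=cloud(d,i); x,y=P[:,0],P[:,1]
for n,h,c in(("can",.168,(.529,-.066)),("caddy",.148,(.551,.045)),("rtin",.078,(.596,-.074)),("sqtin",.078,(.615,.031))):
    T=P[(abs(P[:,2]-h)<.006)&(np.hypot(x-c[0],y-c[1])<.05)]
    print(n,len(T),rect(T) if len(T)>20 else "")
E
```

```text
time_s: 3.25
tcp_pos: [0.5286, -0.0641, 0.2606]
eef_rot: [-92.8, 90.0, 75.9]
contact_force: [-1.2, 0.6, -0.2]
gripper_width: 0.0879
t 3.25 tcp [ 0.5286 -0.0641  0.2606] yaw y -101.29 w 0.0879 F [-1.2  0.6 -0.2] q [ 14.   6. -14.  -0. -70.  65.]
turn [ 0.0001 -0.      0.0003] shift now-axes cm [ 0.06  0.12 -0.11] in target axes [ 0.06  0.12 -0.11]
can 4492 (array([529.2, -66.8]), array([57.1, 57. ]), 50.1)
caddy 5461 (array([550.9,  44.7]), array([60. , 60.3]), 78.0)
rtin 2935 (array([586.9, -74.3]), array([54.8, 73.6]), 83.2)
sqtin 3560 (array([608.5,  31. ]), array([57.3, 66.7]), 77.2)
```

View pics/b.png

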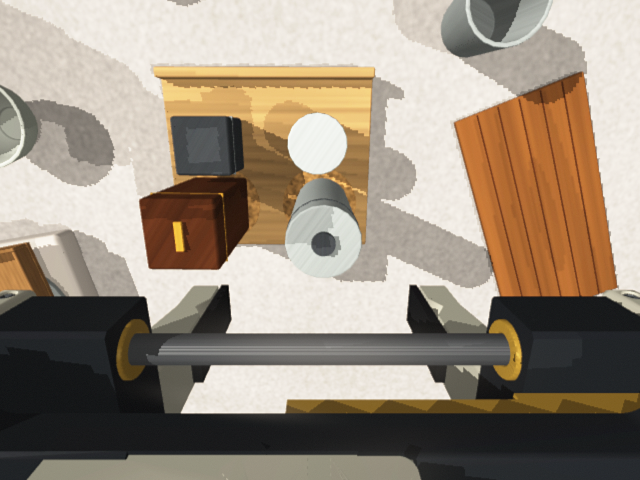

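The wrist view agrees with the top view: canister (323,243), caddy (190,225), and the fingers either side at (205,330) and (430,330). I go down and grip.

```bash
python3 -m creep '[[0,0,0,3.4,0.2,-0.1,100],[0,0,0,3.5,0,0,100],[0,0,0,3.5,0,0,100],[0,0,0,2,0,0,100],[0,0,0,1.5,0,0,100],[0,0,0,0,0,0,100],[0,0,0,0,0,0,100]]' 40
python3 go.py .5294 -.0662 .121 -101.3
python3 -m creep '[[0,0,0,0,0,0,0],[0,0,0,0,0,0,0],[0,0,0,0,0,0,0],[0,0,0,0,0,0,0],[0,0,0,0,0,0,0],[0,0,0,0,0,0,0]]' 40
python3 go.py .5294 -.0662 .121 -101.3
```

```text
time_s: 4.0
tcp_pos: [0.5295, -0.0662, 0.1221]
eef_rot: [144.6, 90.0, -46.6]
contact_force: [0.8, 0.4, -0.1]
gripper_width: 0.0877
t 4.0 tcp [ 0.5295 -0.0662  0.1221] yaw y -101.22 w 0.0877 F [ 0.8  0.4 -0.1] q [ 14.  13. -25.   0. -52.  65.]
turn [ 0.0013 -0.0002 -0.0001] shift now-axes cm [ 0.11 -0.    0.01] in target axes [ 0.11 -0.    0.01]
time_s: 4.6
tcp_pos: [0.5296, -0.0672, 0.1219]
eef_rot: [166.5, 90.0, -24.8]
contact_force: [-1.5, -2.1, 3.1]
gripper_width: 0.0574
t 4.6 tcp [ 0.5296 -0.0672  0.1219] yaw y -101.3 w 0.0574 F [-1.5 -2.1  3.1] q [ 14.  13. -25.   0. -52.  65.]
turn [ 0.     -0.0005 -0.0001] shift now-axes cm [ 0.09 -0.09  0.04] in target axes [ 0.09 -0.09  0.04]
```

```bash
python3 -m creep '[[0,0,0,-1,0,0,0],[0,0,0,-2.5,0,0,0],[0,0,0,-2.5,0,0,0],[0,0,0,-2,0,0,0],[0,0,0,0,0,0,0]]'
python3 go.py .531 -.3095 .202 -101.3
```

```text
time_s: 5.1
tcp_pos: [0.5308, -0.0667, 0.2045]
eef_rot: [-159.4, 89.7, 9.3]
contact_force: [-0.1, -0.0, -4.7]
gripper_width: 0.0574
t 5.1 tcp [ 0.5308 -0.0667  0.2045] yaw y -101.28 w 0.0574 F [-0.1 -0.  -4.7] q [ 14.   8. -19.   0. -63.  65.]
turn [ 0.0003 -0.0044  0.0017] shift now-axes cm [ 0.23 23.81 -4.77] in target axes [ 0.25 23.8  -4.77]
```

Held (−4.7 N ≈ weight). I carry it to the board.

```bash
python3 -m creep '[[0,0,0,0,2,-0.4,0],[0,0,0,0,3.2,-0.65,0],[0,0,0,0,3.2,-0.65,0],[0,0,0,0,3.2,-0.65,0],[0,0,0,0,3.2,-0.65,0],[0,0,0,0,3.2,-0.65,0],[0,0,0,0,3.2,-0.6,0],[0,0,0,0,2.6,-0.5,0]]'
python3 -m creep '[[0,0,0,0,0,0,0],[0,0,0,0,0,0,0],[0,0,0,0,0,0,0]]'
python3 go.py .531 -.3095 .113 -101.3
```

```text
time_s: 5.9
tcp_pos: [0.5283, -0.3108, 0.1997]
eef_rot: [-16.4, 89.8, 152.2]
contact_force: [0.3, -0.5, -3.3]
gripper_width: 0.0575
time_s: 6.2
tcp_pos: [0.5289, -0.309, 0.2006]
eef_rot: [-20.2, 89.9, 148.5]
contact_force: [-0.0, 1.3, -3.4]
gripper_width: 0.057
t 6.2 tcp [ 0.5289 -0.309   0.2006] yaw y -101.3 w 0.057 F [-0.   1.3 -3.4] q [-12.  16. -10.  -0. -65.  91.]
turn [0.0001 0.0016 0.0006] shift now-axes cm [ 8.76  0.02 -0.23] in target axes [ 8.76  0.01 -0.22]
```

```bash
python3 -m creep '[[0,0,0,2.5,0,0,0],[0,0,0,3,0,0,0],[0,0,0,1.8,0,0,0],[0,0,0,0.7,0,0,0],[0,0,0,0.5,0,0,0],[0,0,0,0.2,0,0,0],[0,0,0,0,0,0,0],[0,0,0,0,0,0,0]]'
python3 go.py .531 -.3095 .112 -101.3
```

```text
time_s: 7.0
tcp_pos: [0.5299, -0.3098, 0.1155]
eef_rot: [173.0, 89.9, -18.3]
contact_force: [0.5, 0.3, -3.3]
gripper_width: 0.0575
t 7.0 tcp [ 0.5299 -0.3098  0.1155] yaw y -101.29 w 0.0575 F [ 0.5  0.3 -3.3] q [-12.  20. -16.   0. -54.  91.]
turn [ 0.0002 -0.0015 -0.0002] shift now-axes cm [ 0.35 -0.05 -0.1 ] in target axes [ 0.35 -0.05 -0.1 ]
```

```bash
python3 -m creep '[[0,0,0,0.2,0,0,0],[0,0,0,0.1,0,0,0],[0,0,0,0,0,0,0],[0,0,0,0,0,0,0]]'
python3 go.py .531 -.3095 .112 -101.3
```

```text
time_s: 7.4
tcp_pos: [0.5296, -0.3098, 0.112]
eef_rot: [164.5, 90.0, -26.8]
contact_force: [-0.1, 0.4, -0.0]
gripper_width: 0.0574
t 7.4 tcp [ 0.5296 -0.3098  0.112 ] yaw y -101.3 w 0.0574 F [-0.1  0.4 -0. ] q [-12.  20. -16.   0. -54.  91.]
turn [ 0.0001 -0.0006 -0.0002] shift now-axes cm [-0.   -0.06 -0.13] in target axes [-0.   -0.06 -0.13]
```

```bash
python3 -m creep '[[0,0,0,0,0,0,100],[0,0,0,0,0,0,100],[0,0,0,0,0,0,100],[0,0,0,0,0,0,100],[0,0,0,-2,0,0,100],[0,0,0,-4,0,0,100],[0,0,0,-4,0,0,100],[0,0,0,-3.5,0,0,100]]'
python3 go.py .551 .045 .24 -101.3
```

```text
time_s: 8.2
tcp_pos: [0.5295, -0.3098, 0.2488]
eef_rot: [158.4, 89.9, -32.9]
contact_force: [0.6, 0.6, 0.0]
gripper_width: 0.0874
t 8.2 tcp [ 0.5295 -0.3098  0.2488] yaw y -101.29 w 0.0874 F [0.6 0.6 0. ] q [-12.  14.  -6.   0. -70.  91.]
turn [ 0.0002 -0.001  -0.0004] shift now-axes cm [  0.86 -35.22   4.83] in target axes [  0.88 -35.22   4.84]
```

```bash
python3 -m creep '[[0,0,0,0,-3.2,0.45,100],[0,0,0,0,-4,0.55,100],[0,0,0,0,-4,0.55,100],[0,0,0,0,-4,0.55,100],[0,0,0,0,-4,0.55,100],[0,0,0,0,-4,0.55,100],[0,0,0,0,-4,0.55,100],[0,0,0,0,-4,0.55,100]]'
python3 -m creep '[[0,0,0,0,-3,0.4,100],[0,0,0,0,-1,0.15,100],[0,0,0,0,0,0,100],[0,0,0,0,0,0,100]]'
python3 go.py .551 .0447 .102 -101.3
python3 - <<'E'
from h import *
i=r.camera_info("top"); p,d=r.capture("top"); cv2.imwrite("pics/c.png",p)
P=cloud(d,i); x,y=P[:,0],P[:,1]
T=P[(abs(P[:,2]-.158)<.01)&(np.hypot(x-.53,y+.31)<.06)]; print(len(T),rect(T))
i=r.camera_info("wrist"); p,d=r.capture("wrist")
P=cloud(d,i); x,y=P[:,0],P[:,1]
for h,c in((.148,(.551,.045)),(.078,(.615,.031))):
    T=P[(abs(P[:,2]-h)<.006)&(np.hypot(x-c[0],y-c[1])<.05)]; print(len(T),rect(T))
E
```

```text
time_s: 9.0
tcp_pos: [0.5482, 0.0064, 0.2469]
eef_rot: [-152.3, 90.0, 16.4]
contact_force: [1.9, 0.3, 0.2]
gripper_width: 0.0875
time_s: 9.4
tcp_pos: [0.5506, 0.0446, 0.2465]
eef_rot: [56.5, 90.0, -134.8]
contact_force: [0.4, 0.3, 0.1]
gripper_width: 0.0874
t 9.4 tcp [0.5506 0.0446 0.2465] yaw y -101.28 w 0.0874 F [0.4 0.3 0.1] q [ 25.   8. -13.   0. -69.  54.]
turn [ 0.0003  0.0002 -0.0002] shift now-axes cm [14.45 -0.02 -0.04] in target axes [14.45 -0.02 -0.03]
648 (array([ 529.1, -308.3]), array([55.1, 57.1]), 1.8)
5871 (array([551.2,  45.2]), array([60.2, 59.7]), 78.2)
3831 (array([610.4,  33. ]), array([57.1, 62.9]), 78.3)
```

```bash
python3 -m creep '[[0,0,0,3.5,0,0,100],[0,0,0,4,0,0,100],[0,0,0,3.5,0,0,100],[0,0,0,2,0,0,100],[0,0,0,1.3,0,0,100],[0,0,0,0,0,0,100],[0,0,0,0,0,0,100]]' 40
python3 -m creep '[[0,0,0,0,0,0,0],[0,0,0,0,0,0,0],[0,0,0,0,0,0,0],[0,0,0,0,0,0,0],[0,0,0,0,0,0,0],[0,0,0,0,0,0,0]]' 40
python3 go.py .551 .0447 .103 -101.3
python3 -m creep '[[0,0,0,-1,0,0,0],[0,0,0,-2.5,0,0,0],[0,0,0,-2.5,0,0,0],[0,0,0,-2.5,0,0,0],[0,0,0,-1.5,0,0,0],[0,0,0,0,0,0,0]]'
python3 go.py .403 -.3325 .2 -101.3
```

```text
time_s: 10.2
tcp_pos: [0.5515, 0.0447, 0.1044]
eef_rot: [-167.5, 89.9, 1.1]
contact_force: [0.4, -0.4, -0.4]
gripper_width: 0.0876
time_s: 10.8
tcp_pos: [0.5509, 0.0451, 0.104]
eef_rot: [-159.5, 90.0, 9.3]
contact_force: [-1.0, -0.8, 4.4]
gripper_width: 0.0597
t 10.8 tcp [0.5509 0.0451 0.104 ] yaw y -101.29 w 0.0597 F [-1.  -0.8  4.4] q [ 25.  16. -24.   0. -50.  54.]
turn [ 0.0003 -0.0005  0.0002] shift now-axes cm [ 0.1   0.04 -0.01] in target axes [ 0.1   0.04 -0.01]
time_s: 11.4
tcp_pos: [0.5516, 0.0454, 0.2058]
eef_rot: [-146.8, 89.8, 21.9]
contact_force: [0.4, 0.7, -3.1]
gripper_width: 0.0597
t 11.4 tcp [0.5516 0.0454 0.2058] yaw y -101.29 w 0.0597 F [ 0.4  0.7 -3.1] q [ 25.  10. -17.   0. -63.  54.]
turn [ 0.0001 -0.003   0.002 ] shift now-axes cm [ 0.48 39.97  7.18] in target axes [ 0.58 39.97  7.17]
```

```bash
python3 -m creep '[[0,0,0,0,2,0.36,0],[0,0,0,0,3.5,0.63,0],[0,0,0,0,3.5,0.63,0],[0,0,0,0,3.5,0.63,0],[0,0,0,0,3.5,0.63,0],[0,0,0,0,3.5,0.63,0],[0,0,0,0,3.5,0.63,0],[0,0,0,0,3.5,0.63,0]]'
python3 -m creep '[[0,0,0,0,3.5,0.63,0],[0,0,0,0,3.5,0.63,0],[0,0,0,0,3.5,0.63,0],[0,0,0,0,2.5,0.45,0],[0,0,0,0,0,0,0],[0,0,0,0,0,0,0],[0,0,0,0,0,0,0]]'
python3 go.py .403 -.3325 .094 -101.3
```

```text
time_s: 12.2
tcp_pos: [0.4499, -0.2067, 0.2022]
eef_rot: [-5.0, 89.9, 163.7]
contact_force: [0.2, 0.2, -5.2]
gripper_width: 0.0603
time_s: 12.9
tcp_pos: [0.4031, -0.3279, 0.2028]
eef_rot: [-22.4, 89.9, 146.3]
contact_force: [-0.9, 0.5, -3.5]
gripper_width: 0.0601
t 12.9 tcp [ 0.4031 -0.3279  0.2028] yaw y -101.3 w 0.0601 F [-0.9  0.5 -3.5] q [-17.   7. -21.  -0. -62.  96.]
turn [-0.0001  0.0014  0.0006] shift now-axes cm [10.88  0.46 -0.1 ] in target axes [10.88  0.46 -0.08]
```

```bash
python3 -m creep '[[0,0,0,2.5,0.4,0,0],[0,0,0,3,0,0,0],[0,0,0,2.5,0,0,0],[0,0,0,1.3,0,0,0],[0,0,0,0.6,0,0,0],[0,0,0,0.3,0,0,0],[0,0,0,0,0,0,0],[0,0,0,0,0,0,0]]'
python3 go.py .403 -.3325 .094 -101.3
```

```text
time_s: 13.7
tcp_pos: [0.4035, -0.3324, 0.1024]
eef_rot: [165.3, 89.9, -26.0]
contact_force: [0.8, -0.5, -5.0]
gripper_width: 0.0599
t 13.7 tcp [ 0.4035 -0.3324  0.1024] yaw y -101.27 w 0.0599 F [ 0.8 -0.5 -5. ] q [-18.  13. -28.   0. -49.  97.]
turn [ 0.0006 -0.0014 -0.0004] shift now-axes cm [0.84 0.02 0.05] in target axes [0.84 0.02 0.05]
```

```bash
python3 -m creep '[[0,0,0,0.5,0,0,0],[0,0,0,0.2,0,0,0],[0,0,0,0.1,0,0,0],[0,0,0,0,0,0,0],[0,0,0,0,0,0,0]]'
python3 go.py .403 -.3325 .094 -101.3
```

```text
time_s: 14.2
tcp_pos: [0.4028, -0.3323, 0.094]
eef_rot: [162.5, 90.0, -28.8]
contact_force: [-2.0, 2.2, 4.6]
gripper_width: 0.0599
t 14.2 tcp [ 0.4028 -0.3323  0.094 ] yaw y -101.29 w 0.0599 F [-2.   2.2  4.6] q [-18.  14. -29.   0. -48.  97.]
turn [ 0.0001 -0.0002 -0.0001] shift now-axes cm [ 0.    0.01 -0.02] in target axes [ 0.    0.01 -0.02]
```

```bash
python3 -m creep '[[0,0,0,0,0,0,100],[0,0,0,0,0,0,100],[0,0,0,0,0,0,100],[0,0,0,0,0,0,100],[0,0,0,-2,0,0,100],[0,0,0,-4,0,0,100],[0,0,0,-4,0,0,100],[0,0,0,-4,0,0,100]]'
python3 go.py .596 .0314 .22 -101.3
```

```text
time_s: 15.0
tcp_pos: [0.4026, -0.3323, 0.2351]
eef_rot: [34.8, 90.0, -156.5]
contact_force: [1.7, -1.2, -1.1]
gripper_width: 0.0876
t 15.0 tcp [ 0.4026 -0.3323  0.2351] yaw y -101.3 w 0.0876 F [ 1.7 -1.2 -1.1] q [-18.   6. -18.   0. -67.  97.]
turn [-0.      0.0002 -0.0001] shift now-axes cm [  1.5  -39.46 -11.84] in target axes [  1.51 -39.45 -11.84]
```

```bash
python3 -m creep '[[0,0,0,0,-3.3,-1,100],[0,0,0,0,-3.3,-1,100],[0,0,0,0,-3.3,-1,100],[0,0,0,0,-3.3,-1,100],[0,0,0,0,-3.3,-1,100],[0,0,0,0,-3.3,-1,100],[0,0,0,0,-3.3,-1,100],[0,0,0,0,-3.3,-1,100]]'
python3 -m creep '[[0,0,0,1,-3.3,-1,100],[0,0,0,1,-3.3,-1,100],[0,0,0,0,-3.3,-1,100],[0,0,0,0,-3.1,-0.8,100],[0,0,0,0,0,0,100],[0,0,0,0,0,0,100]]'
python3 go.py .615 .0314 .06 -101.3
python3 - <<'E'
from h import *
p,d=r.capture("top"); i=r.camera_info("top"); cv2.imwrite("pics/d_top.png",p)
P=cloud(d,i); x,y=P[:,0],P[:,1]
for h,c in((.158,(.53,-.31)),(.138,(.403,-.333)),(.078,(.596,-.074))):
    T=P[(abs(P[:,2]-h)<.008)&(np.hypot(x-c[0],y-c[1])<.06)]; print(len(T),rect(T) if len(T)>5 else "")
i=r.camera_info("wrist"); p,d=r.capture("wrist"); cv2.imwrite("pics/d.png",p)
P=cloud(d,i); x,y=P[:,0],P[:,1]
for h,c in((.0785,(.596,-.074)),(.0785,(.615,.031))):
    T=P[(abs(P[:,2]-h)<.003)&(np.hypot(x-c[0],y-c[1])<.05)]; print(len(T),rect(T) if len(T)>5 else "")
E
```

```text
time_s: 15.8
tcp_pos: [0.5336, -0.0877, 0.2337]
eef_rot: [-165.7, 90.0, 3.0]
contact_force: [0.5, -0.3, -0.3]
gripper_width: 0.0873
time_s: 16.4
tcp_pos: [0.5958, 0.0315, 0.213]
eef_rot: [31.1, 89.9, -160.2]
contact_force: [-0.1, -0.3, 0.3]
gripper_width: 0.0875
t 16.4 tcp [0.5958 0.0315 0.213 ] yaw y -101.23 w 0.0875 F [-0.1 -0.3  0.3] q [ 22.  14. -11.  -0. -66.  57.]
turn [ 0.0012  0.0008 -0.0005] shift now-axes cm [15.3  -0.37 -1.9 ] in target axes [15.3  -0.36 -1.89]
645 (array([ 529.1, -308.6]), array([55.1, 57.2]), 0.3)
875 (array([ 403.8, -331.6]), array([61. , 59.9]), 78.0)
257 (array([593.7, -88.3]), array([27.6, 53.9]), 79.1)
3309 (array([595.9, -75.1]), array([54.8, 54.6]), 21.1)
3854 (array([615.6,  31. ]), array([53.7, 52.6]), 78.7)
```

View pics/d.png

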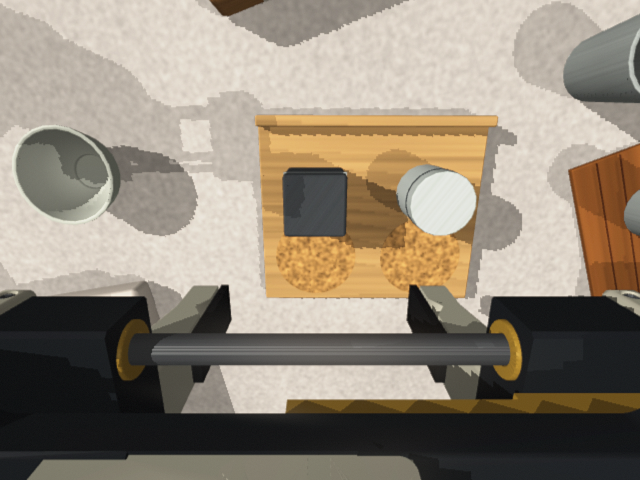

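The stand's front is clear. The square tin (315,202) and the round tin (437,200) haven't moved, and the cork discs show at (315,262) and (420,262). I grasp the square tin.

```bash
python3 -m creep '[[0,0,0,1.5,-0.35,-1.95,100],[0,0,0,3.5,0,0,100],[0,0,0,4,0,0,100],[0,0,0,4,0,0,100],[0,0,0,2.5,0,0,100],[0,0,0,1.4,0,0,100],[0,0,0,0,0,0,100],[0,0,0,0,0,0,100]]' 20
python3 go.py .6156 .0312 .041 -101.3
```

```text
time_s: 17.3
tcp_pos: [0.6164, 0.0303, 0.0458]
eef_rot: [-164.0, 89.9, 4.7]
contact_force: [-0.6, 0.5, -0.2]
gripper_width: 0.0877
t 17.3 tcp [0.6164 0.0303 0.0458] yaw y -101.31 w 0.0877 F [-0.6  0.5 -0.2] q [ 21.  25. -19.   0. -46.  58.]
turn [-0.0001 -0.0014  0.0004] shift now-axes cm [ 0.48 -0.07  0.09] in target axes [ 0.48 -0.07  0.09]
```

```bash
python3 -m creep '[[0,0,0,0.35,0,0,100],[0,0,0,0,0,0,0],[0,0,0,0,0,0,0],[0,0,0,0,0,0,0],[0,0,0,0,0,0,0],[0,0,0,0,0,0,0],[0,0,0,0,0,0,0]]' 25
python3 go.py .6156 .0312 .041 -101.3
python3 -m creep '[[0,0,0,-1,0,0,0],[0,0,0,-2.5,0,0,0],[0,0,0,-3,0,0,0],[0,0,0,-3.5,0,0,0],[0,0,0,-2.5,0,0,0],[0,0,0,0,0,0,0],[0,0,0,0,0,0,0]]'
python3 go.py .5145 .3068 .16 -90
```

```text
time_s: 18.0
tcp_pos: [0.6156, 0.0306, 0.0412]
eef_rot: [-157.1, 90.0, 11.6]
contact_force: [-0.6, 0.3, 2.1]
gripper_width: 0.0536
t 18.0 tcp [0.6156 0.0306 0.0412] yaw y -101.3 w 0.0536 F [-0.6  0.3  2.1] q [ 21.  25. -19.   0. -46.  58.]
turn [ 0.0001 -0.0001  0.    ] shift now-axes cm [ 0.02 -0.06  0.01] in target axes [ 0.02 -0.06  0.01]
time_s: 18.7
tcp_pos: [0.6155, 0.0307, 0.1668]
eef_rot: [-131.8, 89.9, 36.9]
contact_force: [-0.1, -0.7, -1.7]
gripper_width: 0.0537
t 18.7 tcp [0.6155 0.0307 0.1668] yaw y -101.31 w 0.0537 F [-0.1 -0.7 -1.7] q [ 21.  18. -12.  -0. -61.  58.]
turn [-0.1974 -0.001   0.0009] shift now-axes cm [  0.69 -25.1   15.32] in target axes [  0.68 -27.61  10.1 ]
```

```bash
python3 -m creep '[[-0.0987,0,0,-1,0,0,0],[-0.0987,0,0,-1,0,0,0],[0,0,0,-1,-2,1.4,0],[0,0,0,0,-3.5,2.3,0],[0,0,0,0,-3.5,2.3,0],[0,0,0,0,-3.5,2.3,0],[0,0,0,0,-3.5,2.3,0],[0,0,0,0,-3.5,2.3,0]]'
python3 -m creep '[[0,0,0,0,-3.5,2.3,0],[0,0,0,0,-3.5,2.3,0],[0,0,0,0,-1.1,0.7,0],[0,0,0,0,0,0,0],[0,0,0,0,0,0,0],[0,0,0,0,0,0,0]]'
python3 go.py .5145 .3068 .16 -90
python3 - <<'E'
from h import *
i=r.camera_info("wrist"); p,d=r.capture("wrist"); cv2.imwrite("pics/e.png",p)
P=cloud(d,i); x,y=P[:,0],P[:,1]
for a,b in((.060,.072),(.046,.052)):
    T=P[(P[:,2]>a)&(P[:,2]<b)&(abs(x-.4765)<.1)&(abs(y-.307)<.08)]; print(len(T),rect(T),T[:,:2].min(0),T[:,:2].max(0))
E
```

```text
time_s: 19.5
tcp_pos: [0.4847, 0.2261, 0.1947]
eef_rot: [36.9, 89.9, -143.1]
contact_force: [1.4, 0.6, -0.5]
gripper_width: 0.0539
time_s: 20.1
tcp_pos: [0.4337, 0.3054, 0.1955]
eef_rot: [54.6, 89.9, -125.5]
contact_force: [0.3, -0.5, -1.8]
gripper_width: 0.054
t 20.1 tcp [0.4337 0.3054 0.1955] yaw y -90.05 w 0.054 F [ 0.3 -0.5 -1.8] q [ 56.   8. -20.  -0. -62.  34.]
turn [-0.0008  0.0008 -0.0011] shift now-axes cm [ 3.54 -0.15 -8.08] in target axes [ 3.55 -0.14 -8.08]
2889 (array([481.9, 307.4]), array([ 98.2, 145.5]), 89.9) [0.40921054 0.25830522] [0.55463137 0.35660349]
17095 (array([485.6, 310.1]), array([135.5, 117.7]), 3.1) [0.41549265 0.25032089] [0.55136127 0.36835469]
```

View pics/e.png

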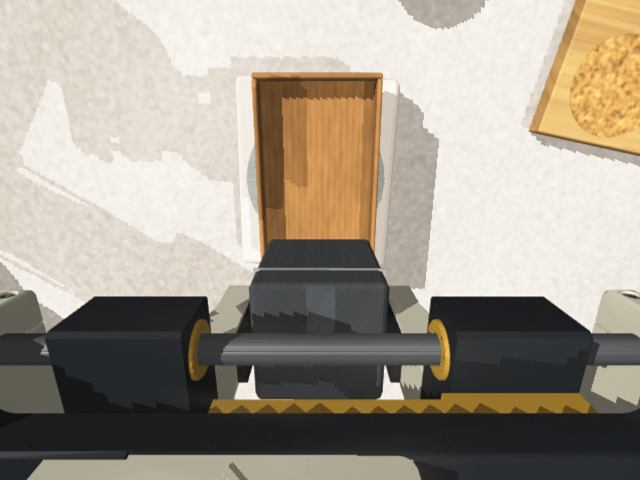

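The carton (318,165) is square to the world axes, with its far edge at x=0.555, so its centre is about (0.476, 0.307). The held tin hangs straight. I place it in the far half.

```bash
python3 -m creep '[[0,0,0,0.5,-0.15,-3,0],[0,0,0,1.5,0,-3,0],[0,0,0,1.5,0,-2,0],[0,0,0,1.5,0,0,0],[0,0,0,1.5,0,0,0],[0,0,0,1.2,0,0,0],[0,0,0,1.2,0,0,0],[0,0,0,1.1,0,0,0]]'
python3 -m creep '[[0,0,0,0.6,0,0,0],[0,0,0,0.3,0,0,0],[0,0,0,0,0,0,0],[0,0,0,0,0,0,0],[0,0,0,0,0,0,0]]'
python3 go.py .514 .3073 .0725 -90
```

```text
time_s: 20.95
tcp_pos: [0.5137, 0.3077, 0.0954]
eef_rot: [-145.0, 90.0, 35.0]
contact_force: [0.1, -0.4, -0.9]
gripper_width: 0.054
time_s: 21.45
tcp_pos: [0.5138, 0.3083, 0.0877]
eef_rot: [-136.8, 89.9, 43.2]
contact_force: [-0.2, 0.2, -1.8]
gripper_width: 0.054
t 21.45 tcp [0.5138 0.3083 0.0877] yaw y -89.98 w 0.054 F [-0.2  0.2 -1.8] q [ 50.  21. -19.   0. -50.  40.]
turn [ 0.0004 -0.0007  0.0007] shift now-axes cm [ 1.52  0.1  -0.02] in target axes [ 1.52  0.1  -0.02]
```

```bash
python3 -m creep '[[0,0,0,0.6,0.1,0,0],[0,0,0,0.4,0,0,0],[0,0,0,0.2,0,0,0],[0,0,0,0.1,0,0,0],[0,0,0,0,0,0,0],[0,0,0,0,0,0,0],[0,0,0,0,0,0,0]]'
python3 go.py .514 .3073 .0725 -90
```

```text
time_s: 22.15
tcp_pos: [0.5136, 0.3071, 0.0742]
eef_rot: [-134.6, 90.0, 45.4]
contact_force: [1.0, -0.3, -1.2]
gripper_width: 0.0537
t 22.15 tcp [0.5136 0.3071 0.0742] yaw y -89.99 w 0.0537 F [ 1.  -0.3 -1.2] q [ 50.  21. -20.   0. -49.  40.]
turn [ 0.0002 -0.0001  0.0001] shift now-axes cm [ 0.17 -0.02 -0.04] in target axes [ 0.17 -0.02 -0.04]
```

```bash
python3 -m creep '[[0,0,0,0.1,0,0,0],[0,0,0,0.05,0,0,0],[0,0,0,0,0,0,0]]'
python3 go.py .514 .3073 .0725 -90
python3 -m creep '[[0,0,0,0,0,0,70],[0,0,0,0,0,0,75],[0,0,0,0,0,0,85],[0,0,0,0,0,0,85],[0,0,0,-1,0,0,90],[0,0,0,-3,0,0,100],[0,0,0,-4,0,0,100],[0,0,0,-4,0,0,100]]'
python3 go.py .5957 -.0746 .18 -101.3
```

```text
time_s: 22.45
tcp_pos: [0.5135, 0.307, 0.0725]
eef_rot: [21.0, 90.0, -159.0]
contact_force: [-0.5, 0.4, -1.6]
gripper_width: 0.0539
t 22.45 tcp [0.5135 0.307  0.0725] yaw y -89.99 w 0.0539 F [-0.5  0.4 -1.6] q [ 50.  21. -20.  -0. -48.  40.]
turn [ 0.0002  0.0001 -0.    ] shift now-axes cm [ 0.   -0.03 -0.05] in target axes [ 0.   -0.03 -0.05]
time_s: 23.25
tcp_pos: [0.5134, 0.3067, 0.1945]
eef_rot: [74.8, 90.0, -105.2]
contact_force: [0.8, 1.5, -0.0]
gripper_width: 0.0874
t 23.25 tcp [0.5134 0.3067 0.1945] yaw y -89.98 w 0.0874 F [ 0.8  1.5 -0. ] q [ 50.  15. -12.   0. -63.  40.]
turn [ 1.975e-01  1.000e-04 -5.000e-04] shift now-axes cm [ 1.47 38.13 -8.22] in target axes [  1.45  35.78 -15.55]
```

```bash
python3 -m creep '[[0.0987,0,0,0,0,0,100],[0.0987,0,0,0,0,0,100],[0,0,0,0,3.5,-1.5,100],[0,0,0,0,3.6,-1.6,100],[0,0,0,0,3.6,-1.6,100],[0,0,0,0,3.6,-1.6,100],[0,0,0,0,3.6,-1.6,100],[0,0,0,0,3.6,-1.6,100]]'
python3 -m creep '[[0,0,0,0,3.6,-1.6,100],[0,0,0,0,3.6,-1.6,100],[0,0,0,0,3.6,-1.5,100],[0,0,0,0.5,3.4,-1.3,100],[0,0,0,0.5,0,0,100],[0,0,0,0,0,0,100],[0,0,0,0,0,0,100]]'
python3 go.py .5957 -.0746 .041 -101.3
python3 - <<'E'
from h import *
p,d=r.capture("top"); i=r.camera_info("top"); cv2.imwrite("pics/f.png",p)
P=cloud(d,i); x,y,z=P.T
T=P[(abs(z-.109)<.006)&(np.hypot(x-.514,y-.307)<.06)]; print("sq",rect(T),T[:,2].std())
T=P[(abs(z-.068)<.006)&(abs(x-.476)<.1)&(abs(y-.307)<.07)]; print("carton",rect(T))
E
```

```text
time_s: 24.05
tcp_pos: [0.5648, 0.0761, 0.1937]
eef_rot: [-149.4, 89.9, 19.4]
contact_force: [1.5, 0.7, -0.6]
gripper_width: 0.0874
time_s: 24.75
tcp_pos: [0.5956, -0.073, 0.183]
eef_rot: [-166.7, 90.0, 2.1]
contact_force: [-0.2, 0.4, -0.2]
gripper_width: 0.0878
t 24.75 tcp [ 0.5956 -0.073   0.183 ] yaw y -101.29 w 0.0878 F [-0.2  0.4 -0.2] q [ 12.  15. -13.   0. -62.  67.]
turn [ 0.0002 -0.0002  0.0001] shift now-axes cm [14.2   0.15 -0.04] in target axes [14.2   0.15 -0.05]
sq (array([512.3, 306.7]), array([52.9, 54.2]), 0.1) 0.0021824390943694
carton (array([476.3, 318. ]), array([ 77. , 155.1]), 89.7)
```

```bash
python3 -m creep '[[0,0,0,3,0.15,0,100],[0,0,0,4,0,0,100],[0,0,0,3.5,0,0,100],[0,0,0,2,0,0,100],[0,0,0,1.4,0,0,100],[0,0,0,0.2,0,0,100],[0,0,0,0,0,0,100],[0,0,0,0,0,0,100]]' 25
python3 go.py .5957 -.0746 .041 -101.3
python3 -m creep '[[0,0,0,0,0,0,0],[0,0,0,0,0,0,0],[0,0,0,0,0,0,0],[0,0,0,0,0,0,0],[0,0,0,0,0,0,0],[0,0,0,0,0,0,0]]' 25
python3 go.py .5957 -.0746 .041 -101.3
python3 -m creep '[[0,0,0,-1,0,0,0],[0,0,0,-2.5,0,0,0],[0,0,0,-3,0,0,0],[0,0,0,-4,0,0,0],[0,0,0,-4,0,0,0],[0,0,0,-1,0,0,0],[0,0,0,0,0,0,0]]'
python3 go.py .438 .3072 .19 -90
```

```text
time_s: 25.6
tcp_pos: [0.5963, -0.0745, 0.043]
eef_rot: [-163.7, 89.9, 5.0]
contact_force: [0.7, 0.2, 1.1]
gripper_width: 0.0877
t 25.6 tcp [ 0.5963 -0.0745  0.043 ] yaw y -101.26 w 0.0877 F [0.7 0.2 1.1] q [ 11.  24. -21.   0. -45.  67.]
turn [ 0.0007 -0.0022  0.0006] shift now-axes cm [0.2  0.02 0.06] in target axes [0.2  0.02 0.06]
time_s: 26.2
tcp_pos: [0.5953, -0.075, 0.0417]
eef_rot: [122.6, 90.0, -68.7]
contact_force: [-0.2, -0.2, 2.4]
gripper_width: 0.0557
t 26.2 tcp [ 0.5953 -0.075   0.0417] yaw y -101.3 w 0.0557 F [-0.2 -0.2  2.4] q [ 11.  24. -22.   0. -45.  67.]
turn [ 0.0001 -0.0001 -0.0001] shift now-axes cm [ 0.07 -0.05 -0.03] in target axes [ 0.07 -0.05 -0.03]
time_s: 26.9
tcp_pos: [0.5963, -0.0747, 0.1992]
eef_rot: [-158.8, 89.7, 9.9]
contact_force: [0.0, 0.5, -1.6]
gripper_width: 0.0557
t 26.9 tcp [ 0.5963 -0.0747  0.1992] yaw y -101.29 w 0.0557 F [ 0.   0.5 -1.6] q [ 11.  15. -12.   0. -64.  67.]
turn [-0.1971 -0.0045  0.0013] shift now-axes cm [  0.88 -34.35  23.01] in target axes [  0.92 -38.19  15.83]
```

```bash
python3 -m creep '[[-0.0987,0,0,0,0,0,0],[-0.0987,0,0,0,0,0,0],[0,0,0,0,-2.5,1.04,0],[0,0,0,0,-3.6,1.5,0],[0,0,0,0,-3.6,1.5,0],[0,0,0,0,-3.6,1.5,0],[0,0,0,0,-3.6,1.5,0],[0,0,0,0,-3.6,1.5,0]]'
python3 -m creep '[[0,0,0,0,-3.6,1.5,0],[0,0,0,0,-3.6,1.5,0],[0,0,0,0,-3.6,1.5,0],[0,0,0,0,-3.6,1.5,0],[0,0,0,0,-3.2,1.2,0],[0,0,0,0,0,0,0],[0,0,0,0,0,0,0],[0,0,0,0,0,0,0]]'
python3 go.py .438 .3072 .073 -90
python3 - <<'E'
from h import *
i=r.camera_info("wrist"); p,d=r.capture("wrist"); cv2.imwrite("pics/g.png",p)
P=cloud(d,i); x,y,z=P.T
T=P[(abs(z-.109)<.005)&(np.hypot(x-.514,y-.307)<.06)]; print("sq",rect(T))
T=P[(z>.060)&(z<.072)&(abs(x-.4765)<.1)&(abs(y-.307)<.08)]; print(len(T),rect(T),T[:,:2].min(0),T[:,:2].max(0))
E
```

```text
time_s: 27.7
tcp_pos: [0.508, 0.1309, 0.1949]
eef_rot: [23.1, 89.8, -156.9]
contact_force: [1.2, 0.7, -1.7]
gripper_width: 0.0553
time_s: 28.5
tcp_pos: [0.4374, 0.3051, 0.1955]
eef_rot: [49.1, 89.9, -130.9]
contact_force: [-0.5, -0.2, -0.6]
gripper_width: 0.0559
t 28.5 tcp [0.4374 0.3051 0.1955] yaw y -90.01 w 0.0559 F [-0.5 -0.2 -0.6] q [ 56.   9. -20.  -0. -62.  34.]
turn [-0.0002  0.0014 -0.0016] shift now-axes cm [12.25 -0.23 -0.07] in target axes [12.25 -0.21 -0.06]
sq (array([512.9, 307.5]), array([54.1, 53.6]), 90.0)
3139 (array([475.9, 307.4]), array([ 98.3, 157.9]), 90.0) [0.39690486 0.25824789] [0.55484874 0.35651308]
```

View pics/g.png

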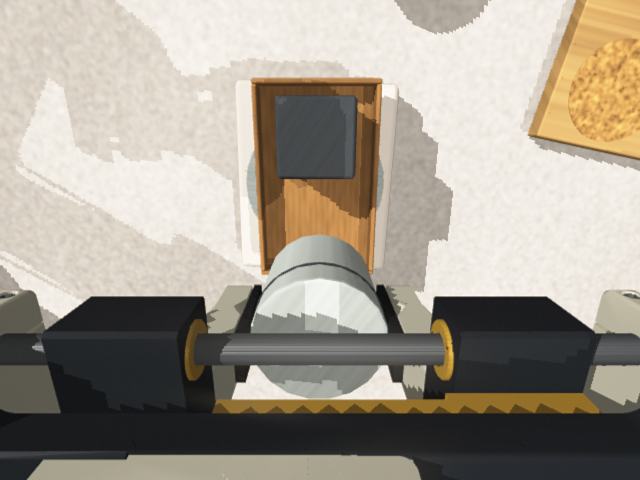

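The square tin (316,137) stands in the far half at +37 mm, and the carton centre is unchanged at (0.4759, 0.3074). I place the round tin in the near half.

```bash
python3 -m creep '[[0,0,0,1.5,-0.2,-0.05,0],[0,0,0,2.5,0,0,0],[0,0,0,2.5,0,0,0],[0,0,0,2,0,0,0],[0,0,0,1.5,0,0,0],[0,0,0,0.8,0,0,0],[0,0,0,0,0,0,0],[0,0,0,0,0,0,0]]'
python3 go.py .438 .3072 .073 -90
```

```text
time_s: 29.35
tcp_pos: [0.4388, 0.3079, 0.0891]
eef_rot: [-147.0, 90.0, 32.9]
contact_force: [1.5, 0.8, -0.9]
gripper_width: 0.0555
t 29.35 tcp [0.4388 0.3079 0.0891] yaw y -90.02 w 0.0555 F [ 1.5  0.8 -0.9] q [ 56.  15. -27.   0. -48.  34.]
turn [-0.0003 -0.0005  0.0003] shift now-axes cm [1.61 0.08 0.08] in target axes [1.61 0.07 0.08]
```

```bash
python3 -m creep '[[0,0,0,0.7,0.05,0.08,0],[0,0,0,0.4,0,0,0],[0,0,0,0.2,0,0,0],[0,0,0,0.1,0,0,0],[0,0,0,0,0,0,0],[0,0,0,0,0,0,0],[0,0,0,0,0,0,0]]'
python3 go.py .438 .3072 .073 -90
```

```text
time_s: 30.05
tcp_pos: [0.4376, 0.3077, 0.0747]
eef_rot: [-132.9, 90.0, 47.2]
contact_force: [-0.4, -0.3, -1.4]
gripper_width: 0.0556
t 30.05 tcp [0.4376 0.3077 0.0747] yaw y -89.98 w 0.0556 F [-0.4 -0.3 -1.4] q [ 56.  16. -28.   0. -46.  34.]
turn [ 0.0003 -0.0002  0.0002] shift now-axes cm [ 0.17  0.05 -0.04] in target axes [ 0.17  0.05 -0.04]
```

```bash
python3 -m creep '[[0,0,0,0.1,0,0,0],[0,0,0,0.06,0,0,0],[0,0,0,0,0,0,0],[0,0,0,0,0,0,0]]'
python3 -m creep '[[0,0,0,0,0,0,70],[0,0,0,0,0,0,75],[0,0,0,0,0,0,85],[0,0,0,0,0,0,85],[0,0,0,-1,0,0,90],[0,0,0,-3,0,0,100],[0,0,0,-4,0,0,100],[0,0,0,-4,0,0,100]]'
python3 go.py .4030 -.3320 .23 -101.3
python3 - <<'E'
from h import *
i=r.camera_info("wrist"); p,d=r.capture("wrist")
P=cloud(d,i); x,y,z=P.T
for c in(.513,.438):
    T=P[(abs(z-.109)<.005)&(np.hypot(x-c,y-.307)<.037)]; print(rect(T) if len(T)>5 else "",len(T))
T=P[(z>.060)&(z<.072)&(abs(x-.4765)<.1)&(abs(y-.307)<.08)]; print(len(T),rect(T),T[:,:2].min(0),T[:,:2].max(0))
E
```

```text
time_s: 30.45
tcp_pos: [0.4375, 0.3075, 0.0729]
eef_rot: [59.6, 90.0, -120.4]
contact_force: [0.4, 0.5, -1.7]
gripper_width: 0.0556
time_s: 31.25
tcp_pos: [0.4373, 0.3072, 0.1949]
eef_rot: [78.2, 90.0, -101.8]
contact_force: [0.4, 0.5, 0.9]
gripper_width: 0.0874
t 31.25 tcp [0.4373 0.3072 0.1949] yaw y -89.98 w 0.0874 F [0.4 0.5 0.9] q [ 56.   9. -20.   0. -62.  34.]
turn [ 1.975e-01  1.000e-04 -5.000e-04] shift now-axes cm [-3.47 63.92  3.45] in target axes [-3.51 63.35 -9.16]
(array([513. , 307.5]), array([54.1, 53.4]), 90.0) 6746
(array([438.6, 308.2]), array([54.8, 54.8]), 60.7) 4352
3639 (array([476.1, 307.3]), array([ 98.2, 157.5]), 90.0) [0.3973542  0.25816771] [0.55484147 0.35642418]
```

```bash
python3 -m creep '[[0.0987,0,0,-1.5,0,0,100],[0.0987,0,0,-2,0,0,100],[0,0,0,0,3.2,-1.1,100],[0,0,0,0,3.3,-1.15,100],[0,0,0,0,3.3,-1.15,100],[0,0,0,0,3.3,-1.15,100],[0,0,0,0,3.3,-1.15,100],[0,0,0,0,3.3,-1.15,100]]'
python3 -m creep '[[0,0,0,0,3.3,-1.15,100],[0,0,0,0,3.3,-1.15,100],[0,0,0,0,3.0,-1.05,100],[0,0,0,0,3.4,0.1,100],[0,0,0,0,3.4,0.1,100],[0,0,0,0,3.4,0.1,100],[0,0,0,0,3.4,0.1,100],[0,0,0,0,3.4,0.1,100]]'
python3 -m creep '[[0,0,0,0,3.4,0.1,100],[0,0,0,0,3.4,0.1,100],[0,0,0,0,3.4,0.1,100],[0,0,0,0,3.4,0.1,100],[0,0,0,0,3.4,0.1,100],[0,0,0,0,0,0,100],[0,0,0,0,0,0,100]]'
python3 go.py .4030 -.3320 .094 -101.3
python3 - <<'E'
from h import *
i=r.camera_info("wrist"); p,d=r.capture("wrist")
P=cloud(d,i); x,y,z=P.T
for h,c in((.158,(.529,-.309)),(.138,(.403,-.332))):
    T=P[(abs(z-h)<.005)&(np.hypot(x-c[0],y-c[1])<.05)]; print(len(T),rect(T) if len(T)>20 else "")
E
```

```text
time_s: 32.1
tcp_pos: [0.466, 0.0996, 0.2288]
eef_rot: [-139.6, 89.9, 29.1]
contact_force: [1.7, 0.3, 0.5]
gripper_width: 0.0878
time_s: 32.9
tcp_pos: [0.4414, -0.1668, 0.2288]
eef_rot: [-170.7, 89.9, -2.0]
contact_force: [1.2, -0.2, -0.4]
gripper_width: 0.0873
time_s: 33.6
tcp_pos: [0.4032, -0.3318, 0.2281]
eef_rot: [-107.0, 90.0, 61.6]
contact_force: [-0.1, 0.3, -0.4]
gripper_width: 0.0876
t 33.6 tcp [ 0.4032 -0.3318  0.2281] yaw y -101.42 w 0.0876 F [-0.1  0.3 -0.4] q [-18.   6. -18.  -0. -66.  96.]
turn [-0.002  -0.      0.0001] shift now-axes cm [13.41  0.02  0.02] in target axes [13.41  0.02  0.02]
8298 (array([ 528.6, -309.7]), array([56.9, 57.2]), 64.1)
6192 (array([ 403.1, -332. ]), array([60. , 59.8]), 78.1)
```

```bash
python3 -m creep '[[0,0,0,3.5,0,0,100],[0,0,0,4,0,0,100],[0,0,0,3,0,0,100],[0,0,0,1.8,0,0,100],[0,0,0,1,0,0,100],[0,0,0,0,0,0,100],[0,0,0,0,0,0,100]]' 40
python3 -m creep '[[0,0,0,0,0,0,0],[0,0,0,0,0,0,0],[0,0,0,0,0,0,0],[0,0,0,0,0,0,0],[0,0,0,0,0,0,0],[0,0,0,0,0,0,0]]' 40
python3 go.py .4030 -.3320 .094 -101.3
python3 -m creep '[[0,0,0,-1,0,0,0],[0,0,0,-2.5,0,0,0],[0,0,0,-3,0,0,0],[0,0,0,-3,0,0,0],[0,0,0,-1.5,0,0,0],[0,0,0,0,0,0,0]]'
python3 go.py .5510 .0450 .2 -101.3
```

```text
time_s: 34.35
tcp_pos: [0.4046, -0.3311, 0.096]
eef_rot: [161.2, 89.9, -30.1]
contact_force: [0.5, -0.1, -0.3]
gripper_width: 0.0871
time_s: 34.95
tcp_pos: [0.4039, -0.3314, 0.0954]
eef_rot: [151.8, 90.0, -39.5]
contact_force: [-1.2, -1.2, 3.9]
gripper_width: 0.06
t 34.95 tcp [ 0.4039 -0.3314  0.0954] yaw y -101.3 w 0.06 F [-1.2 -1.2  3.9] q [-18.  14. -28.   0. -48.  97.]
turn [ 0.     -0.0006 -0.0003] shift now-axes cm [0.14 0.07 0.08] in target axes [0.14 0.07 0.08]
time_s: 35.55
tcp_pos: [0.4045, -0.3315, 0.2073]
eef_rot: [172.4, 89.8, -18.9]
contact_force: [0.7, -0.4, -4.1]
gripper_width: 0.0598
t 35.55 tcp [ 0.4045 -0.3315  0.2073] yaw y -101.29 w 0.0598 F [ 0.7 -0.4 -4.1] q [-18.   7. -20.   0. -63.  97.]
turn [ 0.0001 -0.0037 -0.0005] shift now-axes cm [  0.73 -39.79  -6.99] in target axes [  0.73 -39.79  -6.99]
```

```bash
python3 -m creep '[[0,0,0,0,-2,-0.36,0],[0,0,0,0,-3.5,-0.63,0],[0,0,0,0,-3.5,-0.63,0],[0,0,0,0,-3.5,-0.63,0],[0,0,0,0,-3.5,-0.63,0],[0,0,0,0,-3.5,-0.63,0],[0,0,0,0,-3.5,-0.63,0],[0,0,0,0,-3.5,-0.63,0]]'
python3 -m creep '[[0,0,0,0,-3.5,-0.63,0],[0,0,0,0,-3.5,-0.63,0],[0,0,0,0,-3.5,-0.63,0],[0,0,0,0,-2.3,-0.4,0],[0,0,0,0,0,0,0],[0,0,0,0,0,0,0],[0,0,0,0,0,0,0]]'
python3 go.py .5515 .0450 .105 -101.3
```

```text
time_s: 36.35
tcp_pos: [0.5015, -0.0791, 0.2034]
eef_rot: [7.7, 89.8, 176.4]
contact_force: [0.9, -0.6, -4.9]
gripper_width: 0.0598
time_s: 37.05
tcp_pos: [0.549, 0.0398, 0.2039]
eef_rot: [25.5, 89.9, -165.8]
contact_force: [-0.3, 0.3, -4.4]
gripper_width: 0.0602
t 37.05 tcp [0.549  0.0398 0.2039] yaw y -101.32 w 0.0602 F [-0.3  0.3 -4.4] q [ 25.  10. -17.  -0. -63.  54.]
turn [-0.0004  0.0019 -0.0009] shift now-axes cm [ 9.89 -0.57 -0.16] in target axes [ 9.89 -0.56 -0.14]
```

```bash
python3 -m creep '[[0,0,0,2,-0.55,-0.15,0],[0,0,0,2.8,0,0,0],[0,0,0,2,0,0,0],[0,0,0,1,0,0,0],[0,0,0,0.6,0,0,0],[0,0,0,0.4,0,0,0],[0,0,0,0,0,0,0],[0,0,0,0,0,0,0]]'
python3 go.py .5515 .0450 .105 -101.3
```

```text
time_s: 37.85
tcp_pos: [0.553, 0.0456, 0.1178]
eef_rot: [-151.9, 89.9, 16.8]
contact_force: [-0.4, 0.2, -3.6]
gripper_width: 0.0599
t 37.85 tcp [0.553  0.0456 0.1178] yaw y -101.3 w 0.0599 F [-0.4  0.2 -3.6] q [ 25.  15. -23.   0. -52.  54.]
turn [ 0.0001 -0.0012  0.0006] shift now-axes cm [1.28 0.08 0.14] in target axes [1.28 0.08 0.14]
```

```bash
python3 -m creep '[[0,0,0,0.6,0.08,0.1,0],[0,0,0,0.3,0,0,0],[0,0,0,0.15,0,0,0],[0,0,0,0,0,0,0],[0,0,0,0,0,0,0],[0,0,0,0,0,0,0]]'
python3 go.py .5515 .0450 .105 -101.3
```

```text
time_s: 38.45
tcp_pos: [0.5515, 0.0449, 0.1066]
eef_rot: [-152.0, 90.0, 16.7]
contact_force: [0.2, -0.2, -4.5]
gripper_width: 0.0599
t 38.45 tcp [0.5515 0.0449 0.1066] yaw y -101.29 w 0.0599 F [ 0.2 -0.2 -4.5] q [ 25.  15. -24.   0. -51.  54.]
turn [ 0.0001 -0.0002  0.0001] shift now-axes cm [ 0.16 -0.01 -0.  ] in target axes [ 0.16 -0.01 -0.  ]
```

```bash
python3 -m creep '[[0,0,0,0.1,0,0,0],[0,0,0,0.05,0,0,0],[0,0,0,0,0,0,0],[0,0,0,0,0,0,0]]'
python3 -m creep '[[0,0,0,0,0,0,100],[0,0,0,0,0,0,100],[0,0,0,0,0,0,100],[0,0,0,0,0,0,100],[0,0,0,-2,0,0,100],[0,0,0,-4,0,0,100],[0,0,0,-4,0,0,100],[0,0,0,-4,0,0,100]]'
python3 go.py .5290 -.3093 .25 -101.3
python3 - <<'E'
from h import *
i=r.camera_info("wrist"); p,d=r.capture("wrist")
P=cloud(d,i); x,y,z=P.T
T=P[(abs(z-.148)<.005)&(np.hypot(x-.551,y-.045)<.05)]; print(len(T),rect(T) if len(T)>20 else "")
E
```

```text
time_s: 38.85
tcp_pos: [0.5516, 0.0449, 0.1054]
eef_rot: [-157.0, 90.0, 11.7]
contact_force: [-1.4, 0.3, 1.8]
gripper_width: 0.0598
time_s: 39.65
tcp_pos: [0.5511, 0.0448, 0.2465]
eef_rot: [56.0, 90.0, -135.3]
contact_force: [1.0, 0.4, -0.0]
gripper_width: 0.0876
t 39.65 tcp [0.5511 0.0448 0.2465] yaw y -101.29 w 0.0876 F [ 1.   0.4 -0. ] q [ 25.   8. -13.   0. -69.  54.]
turn [ 0.0001  0.0001 -0.0002] shift now-axes cm [-0.34 35.15 -4.77] in target axes [-0.35 35.15 -4.77]
5831 (array([550.7,  44.8]), array([60.1, 60. ]), 78.2)
```

The caddy is back within about 0.6 mm of its start. Now the canister.

```bash
python3 -m creep '[[0,0,0,0,3.2,-0.4,100],[0,0,0,0,4,-0.55,100],[0,0,0,0,4,-0.55,100],[0,0,0,0,4,-0.55,100],[0,0,0,0,4,-0.55,100],[0,0,0,0,4,-0.55,100],[0,0,0,0,4,-0.55,100],[0,0,0,0,4,-0.55,100]]'
python3 -m creep '[[0,0,0,0,2.9,-0.4,100],[0,0,0,0,1,-0.12,100],[0,0,0,0,0,0,100],[0,0,0,0,0,0,100],[0,0,0,0,0,0,100]]'
python3 go.py .5290 -.3093 .113 -101.3
```

```text
time_s: 40.5
tcp_pos: [0.5316, -0.271, 0.2448]
eef_rot: [-173.9, 90.0, -5.2]
contact_force: [0.7, -0.2, 0.6]
gripper_width: 0.0876
time_s: 41.0
tcp_pos: [0.5296, -0.3077, 0.245]
eef_rot: [-134.8, 90.0, 34.0]
contact_force: [0.7, -0.4, 0.2]
gripper_width: 0.0876
t 41.0 tcp [ 0.5296 -0.3077  0.245 ] yaw y -101.24 w 0.0876 F [ 0.7 -0.4  0.2] q [-12.  14.  -6.  -0. -70.  91.]
turn [ 0.0011 -0.0002  0.0002] shift now-axes cm [13.2   0.17  0.03] in target axes [13.2   0.17  0.02]
```

```bash
python3 -m creep '[[0,0,0,3.5,0.15,0,100],[0,0,0,4,0,0,100],[0,0,0,3,0,0,100],[0,0,0,1.7,0,0,100],[0,0,0,1,0,0,100],[0,0,0,0,0,0,100],[0,0,0,0,0,0,100]]' 40
python3 -m creep '[[0,0,0,0,0,0,0],[0,0,0,0,0,0,0],[0,0,0,0,0,0,0],[0,0,0,0,0,0,0],[0,0,0,0,0,0,0],[0,0,0,0,0,0,0]]' 40
python3 go.py .5290 -.3093 .113 -101.3
python3 -m creep '[[0,0,0,-1,0,0,0],[0,0,0,-2.5,0,0,0],[0,0,0,-3,0,0,0],[0,0,0,-2.5,0,0,0],[0,0,0,0,0,0,0],[0,0,0,0,0,0,0]]'
python3 go.py .5295 -.0665 .2 -101.3
```

```text
time_s: 41.7
tcp_pos: [0.5298, -0.3099, 0.114]
eef_rot: [164.5, 89.9, -26.7]
contact_force: [-0.2, -0.4, 0.2]
gripper_width: 0.0878
time_s: 42.3
tcp_pos: [0.5292, -0.3102, 0.1133]
eef_rot: [173.9, 90.0, -17.4]
contact_force: [-0.6, 1.2, 3.2]
gripper_width: 0.0574
t 42.3 tcp [ 0.5292 -0.3102  0.1133] yaw y -101.3 w 0.0574 F [-0.6  1.2  3.2] q [-12.  20. -16.   0. -54.  91.]
turn [ 0.0001 -0.0004 -0.    ] shift now-axes cm [ 0.03 -0.08  0.03] in target axes [ 0.03 -0.08  0.03]
time_s: 42.9
tcp_pos: [0.5287, -0.3099, 0.2029]
eef_rot: [-101.8, 90.0, 66.9]
contact_force: [-0.5, 0.9, -4.4]
gripper_width: 0.0576
t 42.9 tcp [ 0.5287 -0.3099  0.2029] yaw y -101.32 w 0.0576 F [-0.5  0.9 -4.4] q [-12.  16.  -9.  -0. -65.  91.]
turn [-0.0003 -0.0001  0.0007] shift now-axes cm [  0.3  -23.88   4.7 ] in target axes [  0.29 -23.88   4.69]
```

```bash
python3 -m creep '[[0,0,0,0,-2,0.4,0],[0,0,0,0,-3.2,0.65,0],[0,0,0,0,-3.2,0.65,0],[0,0,0,0,-3.2,0.65,0],[0,0,0,0,-3.2,0.6,0],[0,0,0,0,-3.2,0.6,0],[0,0,0,0,-3.2,0.6,0],[0,0,0,0,-2.6,0.5,0]]'
python3 -m creep '[[0,0,0,0,0,0,0],[0,0,0,0,0,0,0],[0,0,0,0,0,0,0],[0,0,0,0,0,0,0]]'
python3 go.py .5296 -.0665 .1233 -101.3
```

```text
time_s: 43.7
tcp_pos: [0.5287, -0.0661, 0.2012]
eef_rot: [11.5, 89.8, -179.8]
contact_force: [0.6, -0.2, -3.6]
gripper_width: 0.0573
time_s: 44.1
tcp_pos: [0.5297, -0.0684, 0.2024]
eef_rot: [21.1, 89.9, -170.2]
contact_force: [0.5, 0.2, -4.3]
gripper_width: 0.0578
t 44.1 tcp [ 0.5297 -0.0684  0.2024] yaw y -101.36 w 0.0578 F [ 0.5  0.2 -4.3] q [ 14.   8. -19.  -0. -63.  65.]
turn [-0.0011  0.0011 -0.0004] shift now-axes cm [ 7.91 -0.19  0.04] in target axes [ 7.91 -0.19  0.05]
```

```bash
python3 -m creep '[[0,0,0,2,-0.15,0,0],[0,0,0,2.5,0,0,0],[0,0,0,1.5,0,0,0],[0,0,0,0.7,0,0,0],[0,0,0,0.4,0,0,0],[0,0,0,0,0,0,0],[0,0,0,0,0,0,0]]'
python3 -m creep '[[0,0,0,0.3,0,0,0],[0,0,0,0,0,0,0],[0,0,0,0,0,0,0],[0,0,0,0,0,0,0]]'
python3 go.py .5296 -.0665 .1233 -101.3
```

```text
time_s: 44.8
tcp_pos: [0.5309, -0.0663, 0.1327]
eef_rot: [-166.5, 89.9, 2.2]
contact_force: [0.4, -0.3, -3.9]
gripper_width: 0.0574
time_s: 45.2
tcp_pos: [0.5305, -0.0661, 0.1291]
eef_rot: [-163.4, 90.0, 5.4]
contact_force: [1.0, 1.0, -3.8]
gripper_width: 0.0572
t 45.2 tcp [ 0.5305 -0.0661  0.1291] yaw y -101.29 w 0.0572 F [ 1.   1.  -3.8] q [ 14.  12. -25.   0. -53.  65.]
turn [ 0.0002 -0.0003  0.0001] shift now-axes cm [0.58 0.05 0.08] in target axes [0.58 0.05 0.08]
```

```bash
python3 -m creep '[[0,0,0,0.3,0.05,0.08,0],[0,0,0,0.15,0,0,0],[0,0,0,0.1,0,0,0],[0,0,0,0,0,0,0],[0,0,0,0,0,0,0],[0,0,0,0,0,0,0]]'
python3 go.py .5296 -.0665 .1233 -101.3
```

```text
time_s: 45.8
tcp_pos: [0.5295, -0.0665, 0.1234]
eef_rot: [-21.8, 90.0, 146.9]
contact_force: [-0.4, -0.2, -4.8]
gripper_width: 0.0575
t 45.8 tcp [ 0.5295 -0.0665  0.1234] yaw y -101.3 w 0.0575 F [-0.4 -0.2 -4.8] q [ 14.  13. -25.  -0. -52.  65.]
turn [-0.      0.0001  0.    ] shift now-axes cm [ 0.01 -0.   -0.01] in target axes [ 0.01 -0.   -0.01]
```

```bash
python3 -m creep '[[0,0,0,0.05,0,0,0],[0,0,0,0.05,0,0,0],[0,0,0,0,0,0,0],[0,0,0,0,0,0,0]]'
python3 -m creep '[[0,0,0,0,0,0,100],[0,0,0,0,0,0,100],[0,0,0,0,0,0,100],[0,0,0,0,0,0,100],[0,0,0,-2,0,0,100],[0,0,0,-4,0,0,100],[0,0,0,-4,0,0,100],[0,0,0,-4,0,0,100]]'
python3 -m creep '[[0,0,0,-2,0,2,100],[0,0,0,-2,0,2,100],[0,0,0,0,0,2,100],[0,0,0,0,0,2,100],[0,0,0,0,0,0,100],[0,0,0,0,0,0,100]]'
python3 - <<'E'
from h import *
for n in("wrist","top"):
    i=r.camera_info(n); p,d=r.capture(n); cv2.imwrite(f"pics/z_{n}.png",p)
    P=cloud(d,i); x,y,z=P.T
    for k,h,c in(("can",.168,(.529,-.066)),("caddy",.148,(.551,.045)),("sq",.109,(.513,.307)),("rd",.109,(.438,.307)),("tumbler",.085,(.678,-.25)),("bowl",.05,(.681,.249))):
        T=P[(abs(z-h)<.006)&(np.hypot(x-c[0],y-c[1])<(.037 if h==.109 else .05))]; print(n,k,len(T),rect(T) if len(T)>20 else "")
    T=P[(z>.060)&(z<.072)&(abs(x-.4765)<.1)&(abs(y-.307)<.08)]; print("carton",len(T),rect(T) if len(T)>9 else "")
s=r.get_state(); print(s["time_s"],s["tcp_pos"])
E
```

```text
time_s: 46.2
tcp_pos: [0.5298, -0.0665, 0.1233]
eef_rot: [-178.6, 89.9, -9.9]
contact_force: [-3.0, 0.5, 5.7]
gripper_width: 0.0577
time_s: 47.0
tcp_pos: [0.5293, -0.0666, 0.2639]
eef_rot: [43.9, 90.0, -147.4]
contact_force: [1.7, -0.1, -0.6]
gripper_width: 0.0876
time_s: 47.6
tcp_pos: [0.4511, -0.0507, 0.3029]
eef_rot: [-157.2, 89.9, 11.6]
contact_force: [0.4, -0.0, 0.2]
gripper_width: 0.0877
wrist can 4276 (array([529.5, -65.7]), array([56.6, 56.2]), 78.3)
wrist caddy 5205 (array([550.2,  44.6]), array([60.2, 59.8]), 78.4)
wrist sq 46 (array([492.4, 280.6]), array([ 3.2, 12.4]), 80.1)
wrist rd 574 (array([446.4, 290.7]), array([27.2, 31.2]), 76.4)
wrist tumbler 0 
wrist bowl 632 (array([668.9, 226.8]), array([39.7, 86.3]), 63.3)
carton 1955 (array([476.6, 284.7]), array([ 55.5, 157.7]), 89.7)
top can 481 (array([536.8, -64.3]), array([41.9, 57.2]), 11.0)
top caddy 846 (array([550.6,  44.8]), array([60.1, 60.2]), 78.7)
top sq 640 (array([512.2, 306.9]), array([52.9, 55.3]), 0.2)
top rd 544 (array([438.6, 308. ]), array([56.5, 52.5]), 89.4)
top tumbler 213 (array([ 677.8, -250.4]), array([69.9, 70.5]), 8.6)
top bowl 281 (array([680.2, 249.6]), array([87.3, 87.6]), 72.9)
carton 551 (array([476.6, 307. ]), array([155.2,  99.8]), 0.2)
47.7 [ 0.45153449 -0.05082638  0.30236984]
```

View pics/z_top.png

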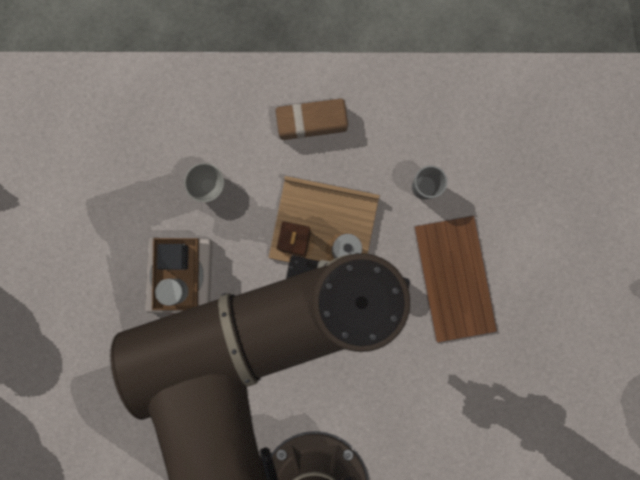

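The final view shows the caddy (294,238) and the canister (347,247) back on the stand. Both tins, at (172,256) and (169,292), are in the carton. The bowl and tumbler are unmoved and the gripper is clear, so I hand in.

```bash
python3 -c "
from plant import r
print(r.close_job())"
```

```text
the job is handed in; nothing more can be done
None
```

I moved the canister and the caddy to the side board, stood one tin in each half of the carton, and put both back on their cork discs. I handed the job in at 47.7 s of the 131 s allowed; the hand-in reports no verdict.

My last checks, all from the camera images:

| Item | Result |
|---|---|
| Canister | Upright, about 1 mm from where it started |
| Caddy | Upright, about 1 mm from where it started |
| Square tin | Upright, about +36 mm from the carton's middle lengthwise, within 1 mm across |
| Round tin | Upright, about −38 mm lengthwise, about 1 mm across |
| Carton | Within 1 mm of its start; I saw no tilt but did not measure it |
| Bowl and tumbler | Within 1 mm of where they started |
| Gripper | Open and clear of everything |

No check failed. In the last pictures two readings were off because the view was partly blocked: the arm hid part of the canister in the top picture (+7 mm in x), and the carton and tins were only partly in the wrist picture. For each I used the camera that saw the whole object.

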